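Lay the tall bottle away under the low spice shelf

TASK

The tall flat bottle does not fit standing under the low wooden spice shelf, so put it away lying down. It is slippery, so keep it close to the worktop, never more than 5 cm up: bring it round the other things to the front of the shelf's open end, tip it over onto its broad side there, outside the shelf and with its cap towards the opening, then push it in cap first until the cap meets the back. Leave the jars on the shelf, and the tin, salt shaker, marker pen and soap on the worktop, where they are and the upright ones standing.

Things in the scene. Friction and masses are not known exactly. Their poses are not given: they have to be found in the camera images.
- flat_bottle: tall flat teal bottle with a white screw cap, standing at the start; 0.2 to 0.35 kg. Oval: at most 45 mm thick along its x and 72 mm wide along its y (40 by 68 mm at the base), 197 mm tall along its z. Origin: centre of the underside. Balance point on the axis about 80 mm up: pushed on a broad side near the top it falls over past a lean of 14 degrees. A half turn about z leaves the same shape
- bottle_cap (a point): centre of the top of the bottle's cap, 197 mm from the bottle's origin along its z. The round cap is 36 mm across and reaches from 167 to 197 mm up; from 90 mm up the body tapers evenly to a round neck 32 mm across below the cap
- spice_shelf: low fixed wooden shelf at the left, 170 mm long along its x, 110 mm wide along its y; top board 56 to 66 mm up, a thin steel rail round its rear part (to 91 mm), two spice jars on it. Under it one bay, 84 mm wide, 56 mm high, 160 mm deep, floored by the bare worktop, open only at the -x end; x points into the bay, to the robot's left. Origin: centre of its footprint on the worktop
- bay_mouth (a point): centre of the bay's open end, on the worktop, 85 mm from the shelf's origin along its -x. When the cap meets the back, the bottle's base stands out of this opening by about 37 mm
- bay_back (a point): centre of the inner face of the bay's back, 22 mm above the worktop (75 mm from the shelf's origin along its x)
- tin: bystander: white food tin, 57 mm across, 72 mm tall, standing on the worktop; origin: centre of the underside
- salt_shaker: bystander: white salt shaker with a grey top, 44 mm across, 90 mm tall, standing on the worktop; origin: centre of the underside
- jar_green_a: bystander: green-capped spice jar, 46 mm across, 106 mm tall, standing on the shelf towards its closed end; origin: centre of the underside
- jar_green_b: bystander: green-capped spice jar, 46 mm across, 106 mm tall, standing on the shelf's middle; origin: centre of the underside
- marker: bystander: marker pen, 135 mm long along its y, 17 mm thick, lying in front of the microwave oven, whose front is at x = 0.56 (y from -0.185 to 0.305) with a door handle (50 to 223 mm up) standing out to x = 0.53 at y = -0.04. The worktop's front edge is at x = 0.38; origin: centre of its underside
- soap: bystander: green bar of soap, 58 x 84 x 26 mm, lying at the right in front of the coffee maker, which fills x above 0.50, y below -0.30, up to 285 mm; origin: centre of its underside

How it is judged (in metres and radians):
On the way:
1. the bottle lies on its side on the worktop outside the bay (base more than 150 mm in front of the opening), cap towards the opening (axis within 40 degrees of the bay's) (angle between flat_bottle's own z axis and vertical above 1.4 rad and height (world z) of bottle_cap below 0.05 m and x of flat_bottle in the frame of spice_shelf below -0.235 m and angle between the z axis of flat_bottle and the x axis of spice_shelf, either way round below 0.7 rad and not (distance between bottle_cap and bay_back above 0.42 m)), for 0.2 s.
At the end, for the whole second after the job is handed in: the bottle lies at rest in the bay under the shelf, cap first, the cap within 10 mm of the bay's back; tin, shaker, both jars, marker and soap within 25 mm of where they were, the upright ones still standing (angle between flat_bottle's own z axis and vertical above 1.4 rad and height (world z) of bottle_cap below 0.05 m and x of bottle_cap in the frame of spice_shelf above 0.065 m and y of bottle_cap in the frame of spice_shelf between -0.03 and 0.03 m and angle between the z axis of flat_bottle and the x axis of spice_shelf, either way round below 0.2 rad and linear speed of flat_bottle below 0.02 m/s and distance of each of tin, salt_shaker, jar_green_a, jar_green_b, marker, soap from where it was at the start of the episode below 0.025 m and angle between each of tin, salt_shaker, jar_green_a, jar_green_b's own z axis and vertical below 0.3 rad); the robot touches nothing.
It fails at once if the bottle is lifted high off the worktop (centre of its underside more than 50 mm up) (height (world z) of flat_bottle above 0.05 m).
It fails at once if the tin or the salt shaker is shifted by more than 25 mm or knocked over (distance of any of tin, salt_shaker from where it was at the start of the episode above 0.025 m or angle between any of tin, salt_shaker's own z axis and vertical above 0.5 rad).
It fails at once if a jar on the shelf is shifted by more than 25 mm or knocked over (distance of any of jar_green_a, jar_green_b from where it was at the start of the episode above 0.025 m or angle between any of jar_green_a, jar_green_b's own z axis and vertical above 0.5 rad).
It fails at once if the marker pen or the soap is shifted by more than 25 mm (distance of any of marker, soap from where it was at the start of the episode above 0.025 m).
It also fails if it takes over 61 s, if anything falls off the work surface, if the arm or the gripper's body presses on something with over 40 N, if the wrist force passes 120 N, or if a joint passes its speed limit or range.

ROBOT

A 6-joint arm with a two-finger parallel gripper is mounted at the origin on a cart in front of the work surface, level with it; the furniture and walls round the work are solid. World frame = base frame: x ahead of the robot, y to its left, z up, the work surface at z = 0. Lengths are in mm, angles in degrees, forces in N, time in s.
With the tool pointing down it reaches from about 325 to 900 mm from the base axis. Payload 3.5 kg.
Tool frame: the origin (TCP) lies where the fingers leave the gripper's body, on its centre line; the fingertips stand 73 mm ahead of it and the grasp point (between the pads) lies 54 mm ahead of it; z points along the fingers, x is the direction in which the jaws open and shut, and the axes are right-handed (so a half turn about z gives the same grasp; the last joint's range is limited). The gripper opens to 85 mm and grips with 20 to 120 N. Pads are 22 mm wide; open, the fingers measure 114 mm over their backs; the gripper's body (76 mm by 85 mm) begins 54 mm behind the grasp point. The pads swing forward as they close: fully open they stand 13 mm farther back than shut.
Start: joints at [-74.164, 15.837, -1.513, 72.651, 0, 84.076], TCP at [231.697, -580.464, 303.913] pointing down, gripper open.
Joint ranges: [-178.77, 178.77], [-48.84, 107.48], [-61.69, 71.31], [-111.58, 123.2], [-90, 87.43], [-180, 180]. Speed limits (degrees/s): [147.25, 147.25, 180, 180, 180, 180].

INTERFACE

Orientations are given as a 3x3 rotation matrix whose columns are the frame's x, y, z axes.
In Python, from cell import * gives the robot as it stands. The module is installed in compiled form; this text tells all that it offers.
- The arm moves only by the tool step_arm, never from a script. Its argument "deltas" is a list that holds one entry, the list of rows, each a list of 7 numbers: the shift along the world's x, y, z in cm, then the turn, a rotation vector about the world's x, y, z in units of 10 degrees (1.0 is 10 degrees), then the closure, from -1 (fully open) to 1 (shut), so that 0 is half open. A call has 1 to 12 rows; each row shifts and turns the commanded pose from where the row before left it; what a row does not reach is not made up. A row lasts 1/8 s, in which the tool goes at most 62.5 mm and 10.7 degrees, less where a joint would pass 70% of its speed; a pose out of reach is approached as far as the arm can. A call is refused whole if a number of a shift passes 6.25 or a number of a turn 1, either way. A call with a gripper value outside its range is refused whole. The fingers move at their own pace and stop on an object; "force" is the grip in N (left out, the last holds). Time passes only in rows, so rows that do not move let the fingers close. It gives the time, the measured TCP pose, the force and the opening at its end, in the units of the state.
- get_state(): the state, without advancing time (a new reading comes with each control period).
- get_image(name): name is "scene" or "top" or "wrist"; returns a dict with "img" (420x560x3 uint8, blue, green, red), "fx", "fy", "cx", "cy" (pixels), "R" (3x3) and "t" (3): a world point X has camera coordinates R X + t; the wrist camera has in their place "tool_from_camera" (4x4, takes a point from camera to tool coordinates, whose origin is the TCP and whose axes are the tool frame's). Camera axes: x right, y down, z forward; pixel columns grow to the right and rows downward; lengths in mm; the calibration is good to about 2 mm. A picture is of the moment at which its call begins: read the wrist's pose just before it. There is no depth.
- hand_in(): hands the job in, once; it reports no verdict.
The state is a dict: "time": time; "joints": joint angles; "dq": joint speeds; "joint_efforts": joint torques, N m; "tcp_pos": TCP position; "orientation": TCP orientation; "ft_force": force on the tool from outside, world axes, zero at the start; "torque": the same for the moment, N m; "opening": opening from 0.0 (shut) to 1.0 (fully open).
Only numpy, scipy, OpenCV 4.12 (cv2) and the standard library are available. Lean on these libraries where they do the work, as an engineer would, in place of code of your own. Each camera call takes 0.05 s, during which the arm holds its last target. There are 200 camera calls.

## Working session

There is one attempt and no reset: what is moved stays moved. The work goes in short steps, Python scripts to look and compute and a tool call to move; the robot and the scene stay as the last step left them, time stands still between calls to the robot, and variables do not carry over. Pictures are saved under pics/ and viewed, about 8 in all and at most 12, crops included, and the job is handed in when it is done.

Besides the shell and the picture viewer there is one more tool, called after ">>>" as a command line: name --argument value ..., lists and objects as JSON in quotes. step_arm: Moves the arm, as the interface text tells. Its arguments: {"type":"object","properties":{"deltas":{"type":"array"},"force":{"type":"number"}},"required":["deltas"]}

```bash
mkdir -p pics; cat > h.py <<'E'
import numpy as np, cv2
from cell import *
def snap(n,f):
    d=get_image(n); cv2.imwrite(f'pics/{f}.png',d['img']); np.savez(f'pics/{f}.npz',**{k:v for k,v in d.items()}); return d
def cast(d,u,v,z):
    R=np.array(d['R']);t=np.array(d['t']).ravel()
    r=R.T@np.array([(u-d['cx'])/d['fx'],(v-d['cy'])/d['fy'],1]); c=-R.T@t
    return c+r*(z-c[2])/r[2]
def proj(d,X):
    p=np.array(d['R'])@np.array(X,float)+np.array(d['t']).ravel()
    return d['fx']*p[0]/p[2]+d['cx'],d['fy']*p[1]/p[2]+d['cy']
E
python3 - <<'E'
from h import *
s=get_state();print(s['time'],s['tcp_pos'],s['orientation'])
a=snap('scene','s0');b=snap('top','t0')
for d in(a,b):print(d['fx'],d['cx'],d['cy'],-np.array(d['R']).T@np.array(d['t']).ravel(),np.array(d['R']).round(3).tolist())
E
```

```text
0.0 [ 231.51947561 -579.86137745  302.75558146] [[ 3.70702240e-01 -9.28751558e-01 -6.26976498e-04]
 [-9.28749095e-01 -3.70702708e-01  2.14968466e-03]
 [-2.22894486e-03 -2.14589063e-04 -9.99997493e-01]]
531.8710710851939 283.7148004978389 212.397467913748 [-453.86275466 -854.09059012  879.24439556] [[0.684, -0.729, 0.01], [-0.359, -0.349, -0.866], [0.635, 0.588, -0.5]]
490.72900474789753 276.35950038934595 205.92564234257873 [8.33448374e+01 2.37375928e-01 1.65920950e+03] [[-0.028, -1.0, -0.004], [-0.965, 0.028, -0.263], [0.263, -0.004, -0.965]]
```

View pics/s0.png

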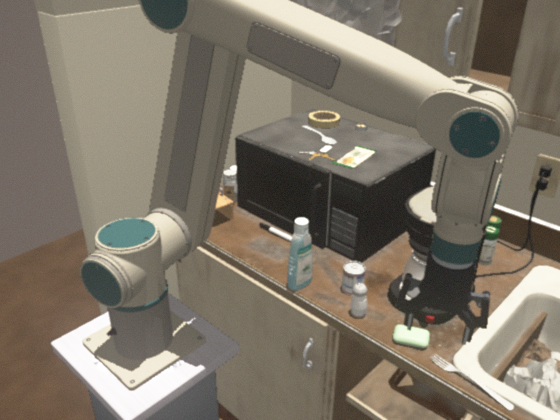

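View pics/t0.png

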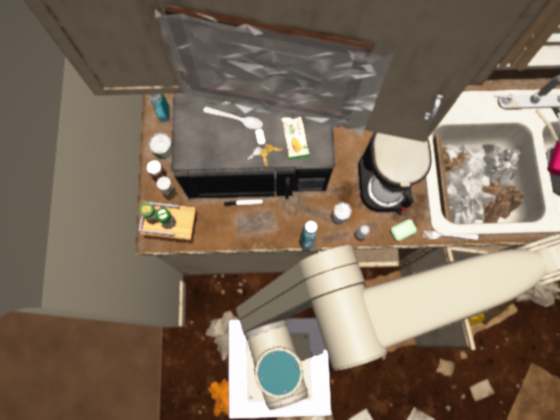

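The scene view shows the bottle at (300,255), tin (353,277), shaker (360,300), soap (411,337), marker (275,232) and part of the shelf (222,208). In the top view the shelf is at (167,222), bottle (309,235), tin (342,212), shaker (362,232) and marker (243,203).

```bash
python3 - <<'E'
import cv2,numpy as np
t=cv2.imread('pics/t0.png');s=cv2.imread('pics/s0.png')
a=cv2.resize(t[185:255,130:290],None,fx=5,fy=5,interpolation=cv2.INTER_CUBIC)
b=cv2.resize(t[185:255,280:380],None,fx=4,fy=4,interpolation=cv2.INTER_CUBIC)[:250]
b=cv2.resize(t[190:255,285:375],(346,250),interpolation=cv2.INTER_CUBIC)
c=cv2.resize(s[200:310,210:395],(420,250),interpolation=cv2.INTER_CUBIC)
o=np.zeros((600,800,3),np.uint8);o[:350]=a;o[350:,:346]=b;o[350:,350:770]=c
cv2.imwrite('pics/c0.png',o)
E
```

```text
(no output)
```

View pics/c0.png

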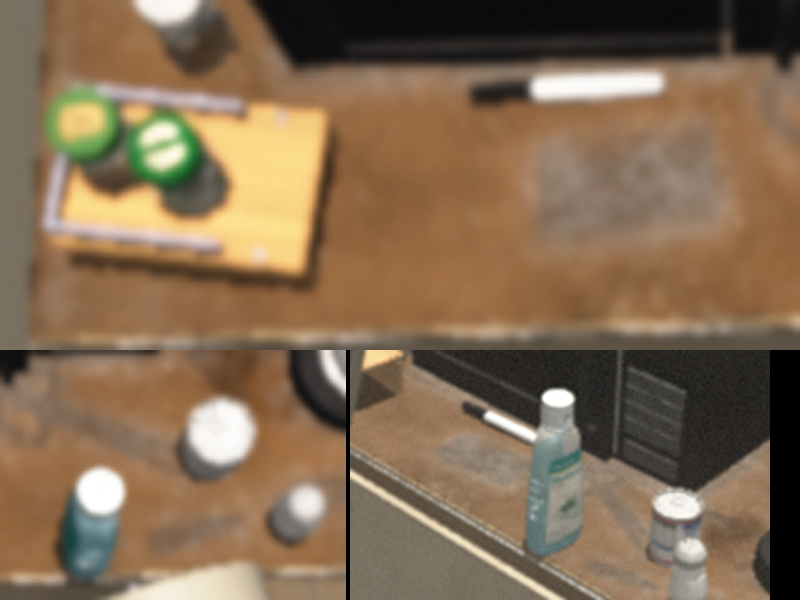

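```bash
python3 - <<'E'
from h import *
s=np.load('pics/s0.npz');t=np.load('pics/t0.npz')
T=lambda x,y:(x/5+130-.4,y/5+185-.4)
for n,p in dict(mouthfar=(330,112),mouthnear=(303,275),backnear=(52,240),backfar=(85,90)).items(): print(n,cast(t,*T(*p),66).round(0))
for n,p in dict(capA=(82,125),capB=(163,148)).items(): print(n,cast(t,*T(*p),172).round(0))
for p in((472,93),(664,82)):print('marker',cast(t,*T(*p),10).round(0))
B=lambda x,y:(x/3.844+285-.4,(y-350)/3.844+190-.4)
print('cap',cast(t,*B(100,492),197).round(0),'tin',cast(t,*B(221,430),72).round(0),'salt',cast(t,*B(305,502),90).round(0))
S=lambda x,y:((x-350)/2.27+210-.3,(y-350)/2.27+200-.3)
print('scene cap',cast(s,*S(557,399),197).round(0),'tin',cast(s,*S(676,502),72).round(0),'salt',cast(s,*S(690,546),90).round(0))
for p in((525,547),(545,557),(581,541)):print('base',cast(s,*S(*p),0).round(0))
print('soap s',cast(s,411,333,26).round(0),'t',cast(t,403,230,26).round(0))
# teal mask edges in scene by row
h=cv2.cvtColor(s['img'],cv2.COLOR_BGR2HSV);m=cv2.inRange(h,(75,40,40),(105,255,255));m[:, :280]=0;m[:,320:]=0
for v in range(232,294,6):
  u=np.where(m[v])[0];print(v,u.min() if len(u) else '',u.max() if len(u) else '',end='; ')
h=cv2.cvtColor(t['img'],cv2.COLOR_BGR2HSV);m=cv2.inRange(h,(80,60,20),(110,255,255));m[:, :290]=0;m[:,330:]=0
print()
for v in range(222,252,2):
  u=np.where(m[v])[0];print(v,u.min() if len(u) else '',u.max() if len(u) else '',end='; ')
E
```

```text
mouthfar [521. 266.  66.]
mouthnear [410. 282.  66.]
backnear [438. 449.  66.]
backfar [541. 432.  66.]
capA [488. 404. 172.]
capB [471. 353. 172.]
marker [547. 177.  10.]
marker [551.  42.  10.]
cap [ 413. -108.  197.] tin [ 493. -225.   72.] salt [ 424. -290.   90.]
scene cap [ 409. -113.  197.] tin [ 491. -226.   72.] salt [ 417. -298.   90.]
base [380. -96.   0.]
base [ 382. -125.    0.]
base [ 434. -136.   -0.]
soap s [ 427. -443.   26.] t [ 431. -434.   26.]
232  ; 238  ; 244 301 310; 250 292 306; 256 296 297; 262 296 296; 268 295 296; 274 293 294; 280 289 309; 286 289 303; 292  ; 
222  ; 224  ; 226  ; 228  ; 230 303 303; 232 303 304; 234 302 306; 236 302 310; 238 302 313; 240 302 313; 242 302 312; 244 302 311; 246 303 311; 248 307 308; 250  ;
```

Shelf: mouth centre about (465,274), and its x axis is about (0.14,0.99). The bottle is near (411,-110), with its thickness close to along y. I'll move in closer and check with the wrist camera.

>>> step_arm --deltas '[[[1.2, 3.3, 0.3, 0, 0, 0.6, -1], [1.2, 3.3, 0.3, 0, 0, 0.6, -1], [1.2, 3.3, 0.3, 0, 0, 0.6, -1], [1.2, 3.3, 0.3, 0, 0, 0.6, -1], [1.2, 3.3, 0.3, 0, 0, 0.6, -1], [1.2, 3.3, 0.3, 0, 0, 0.6, -1], [1.2, 3.3, 0.3, 0, 0, 0.6, -1], [1.2, 3.3, 0.3, 0, 0, 0.6, -1], [1.2, 3.3, 0.3, 0, 0, 0.6, -1], [1.2, 3.3, 0.3, 0, 0, 0.6, -1], [0, 0, 0, 0, 0, 0, -1]]]' --force 60

```text
time: 1.48
tcp_pos: [351.8, -248.6, 333.8]
orientation: [[0.99, -0.14, -0.0], [-0.14, -0.99, 0.001], [-0.0, -0.001, -1.0]]
ft_force: [-0.3, -0.7, -0.0]
opening: 0.998
```

```bash
cat >> h.py <<'E'
def wsnap(f):
    s=get_state(); d=snap('wrist',f); T=np.eye(4);T[:3,:3]=s['orientation'];T[:3,3]=s['tcp_pos']
    W=T@np.array(d['tool_from_camera']); R=W[:3,:3].T
    e={k:d[k] for k in('img','fx','fy','cx','cy')}; e['R']=R;e['t']=-R@W[:3,3]; np.savez(f'pics/{f}.npz',**e); return e
E
python3 - <<'E'
from h import *
e=wsnap('w1');s=get_state();print(s['time'],s['tcp_pos'],np.round(s['orientation'],3).tolist(),s['joints'])
print(e['fx'],-e['R'].T@e['t'],e['R'].round(2).tolist())
E
```

```text
1.525 [ 351.71436429 -249.68018663  333.6983835 ] [[0.99, -0.142, -0.0], [-0.142, -0.99, -0.0], [-0.0, 0.0, -1.0]] [-4.39600591e+01 -5.07510685e+00 -2.10780721e+01  7.40063351e+01
 -2.11934359e-02  5.42047888e+01]
298.854647583283 [ 362.00626042 -173.51582134  402.59182905] [[0.99, -0.14, 0.0], [-0.13, -0.95, 0.3], [-0.04, -0.29, -0.95]]
```

View pics/w1.png

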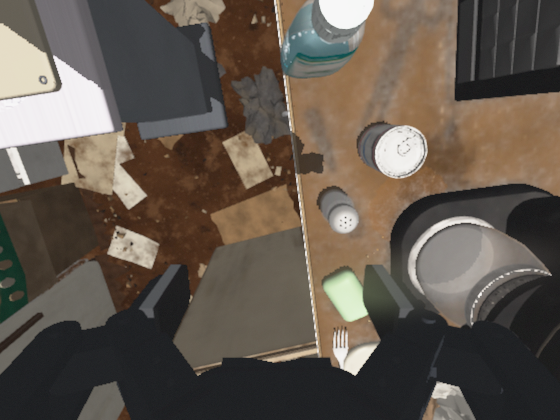

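The bottle is at the top (cap at (343,5), body to (290,60)); tin (400,150), shaker (342,215) and soap (345,293) stand clear. I'll move on to put the bottle in full view.

>>> step_arm --deltas '[[[1.2, 3, 0, 0, 0, 0, -1], [1.2, 3, 0, 0, 0, 0, -1], [1.2, 3, 0, 0, 0, 0, -1], [1.2, 3, 0, 0, 0, 0, -1], [0, 0, 0, 0, 0, 0, -1]]]'

```text
time: 2.15
tcp_pos: [399.9, -130.0, 333.6]
orientation: [[0.99, -0.142, -0.001], [-0.142, -0.99, 0.0], [-0.001, 0.0, -1.0]]
ft_force: [0.7, -0.1, -0.2]
opening: 0.996
```

```bash
python3 - <<'E'
from h import *
e=wsnap('w2');s=get_state();print(s['time'],s['tcp_pos'],s['joints'].round(1))
g=e['img'];h=cv2.cvtColor(g,cv2.COLOR_BGR2HSV);m=cv2.inRange(h,(80,50,25),(110,255,255))
n,l,st,c=cv2.connectedComponentsWithStats(m);i=1+st[1:,4].argmax();print(st[i],c[i])
E
```

```text
2.2 [ 399.764616   -130.75479274  333.60852461] [-26.9  -6.2 -22.1  74.1  -0.   71.3]
[ 256  145   59   38 1344] [284.60863095 159.78571429]
```

View pics/w2.png

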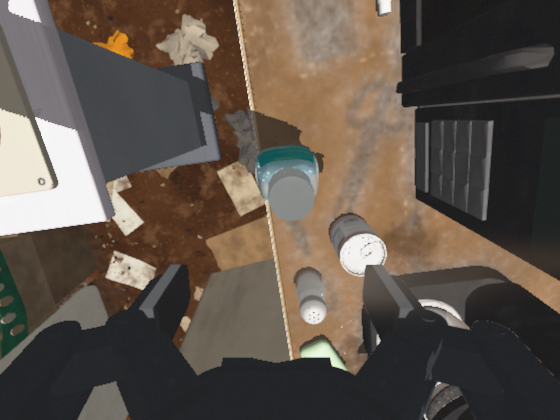

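The cap centre is near (292,195). The body runs from (257,165) to (318,165), and the far face tilts a little. I'll crop to get the yaw.

```bash
python3 - <<'E'
from h import *
e=np.load('pics/w2.npz');g=e['img'][125:235,230:345]
cv2.imwrite('pics/c2.png',cv2.resize(g,None,fx=5,fy=5,interpolation=cv2.INTER_CUBIC))
print(cast(e,292,196,197),cast(e,361,252,72),cast(e,313,314,90))
E
```

```text
[ 414.02781659 -108.93694834  197.        ] [ 490.17317455 -222.95181224   72.        ] [ 422.74819279 -288.90274874   90.        ]
```

View pics/c2.png

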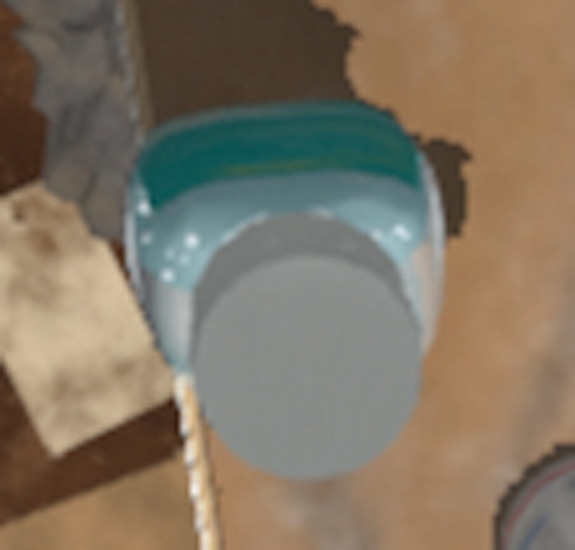

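The broad face is within about 3° of the jaw axis (yaw about -5°, shelf about -8°), and the cap is at about (412,-109). I'll tilt the tool 50° about the jaw axis, then approach the cap from behind and above.

>>> step_arm --deltas '[[[0, -1.1, -1.25, 0.825, -0.117, 0, -1], [0, -1.1, -1.25, 0.825, -0.117, 0, -1], [0, -1.1, -1.25, 0.825, -0.117, 0, -1], [0, -1.1, -1.25, 0.825, -0.117, 0, -1], [0, -1.1, -1.25, 0.825, -0.117, 0, -1], [0, -1.1, -1.25, 0.825, -0.117, 0, -1], [0, 0, 0, 0, 0, 0, -1], [0, 0, 0, 0, 0, 0, -1]]]'

```text
time: 3.2
tcp_pos: [399.5, -197.2, 259.1]
orientation: [[0.99, -0.094, 0.109], [-0.144, -0.637, 0.757], [-0.002, -0.765, -0.644]]
ft_force: [0.2, 0.3, 0.4]
opening: 0.997
```

```bash
python3 - <<'E'
from h import *
s=get_state();print(s['time'],s['tcp_pos'],s['joints'].round(1),s['orientation'].round(3)[:,2])
E
```

```text
3.2 [ 399.45527409 -197.19548943  259.07526166] [-51.1  18.5 -16.7  93.8  34.1  34.9] [ 0.109  0.757 -0.644]
```

>>> step_arm --deltas '[[[0.15, 1.2, -1.05, 0, 0, 0, -1], [0.15, 1.2, -1.05, 0, 0, 0, -1], [0.15, 1.2, -1.05, 0, 0, 0, -1], [0.2, 1.3, -1.05, 0, 0, 0, -1], [0, 0, 0, 0, 0, 0, -1], [0, 0, 0, 0, 0, 0, 1], [0, 0, 0, 0, 0, 0, 1], [0, 0, 0, 0, 0, 0, 1], [0, 0, 0, 0, 0, 0, 1], [0, 0, 0, 0, 0, 0, 1], [0, 0, 0, 0, 0, 0, 1]]]' --force 60

```text
time: 4.58
tcp_pos: [406.6, -147.8, 217.3]
orientation: [[0.99, -0.093, 0.109], [-0.143, -0.636, 0.758], [-0.001, -0.766, -0.643]]
ft_force: [1.2, -0.5, 3.0]
opening: 0.398
```

```bash
python3 - <<'E'
from h import *
s=get_state();print(s['time'],s['tcp_pos'],s['joints'].round(1),s['opening'],s['ft_force'])
e=wsnap('w3')
E
```

```text
4.575 [ 406.62622421 -147.76512476  217.28619462] [-46.8  18.3 -22.7  85.7  36.8  38.9] 0.3981727848321354 [ 1.20175574 -0.46836226  2.97927498]
```

View pics/w3.png

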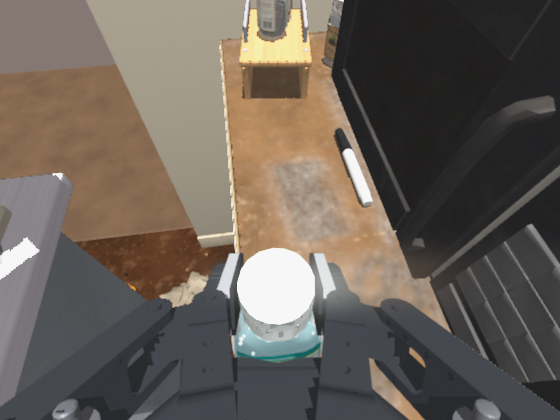

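The jaws hold the cap (276,290). The shelf mouth is in clear view, with the top edge at (240,62)–(310,64) and the feet near (247,97) and (305,98). I'll refine the shelf's pose from here.

```bash
python3 - <<'E'
from h import *
e=np.load('pics/w3.npz')
for p,z in [((240.5,61),66),((310,62),66),((244,97),0),((308,98),0),((250,97),0),((301,98),0),((276,290),197)]:print(p,cast(e,*p,z).round(0))
t=np.load('pics/t0.npz');g=t['img'];h=cv2.cvtColor(g,cv2.COLOR_BGR2HSV)
m=cv2.inRange(h,(12,120,150),(28,255,255));m[:200]=0;m[243:]=0;m[:,:138]=0;m[:,200:]=0
m=cv2.morphologyEx(m,cv2.MORPH_OPEN,np.ones((3,3)))
# straight fits: near-side edge (bottom) and mouth edge (right)
us=range(150,186);P=np.array([cast(t,u,np.where(m[:,u])[0].max()+.5,66)[:2] for u in us]);k=np.polyfit(P[:,1],P[:,0],1);print('near edge dx/dy',k,np.abs(np.polyval(k,P[:,1])-P[:,0]).max())
vs=range(211,236);Q=np.array([cast(t,np.where(m[v])[0].max()+.5,v,66)[:2] for v in vs]);k=np.polyfit(Q[:,0],Q[:,1],1);print('mouth dy/dx',k,Q[0],Q[-1],np.abs(np.polyval(k,Q[:,0])-Q[:,1]).max())
E
```

```text
(240.5, 61) [414. 277.  66.]
(310, 62) [516. 260.  66.]
(244, 97) [414. 283.   0.]
(308, 98) [520. 265.   0.]
(250, 97) [424. 281.   0.]
(301, 98) [508. 267.   0.]
(276, 290) [ 411. -114.  197.]Traceback (most recent call last):
  File "<stdin>", line 8, in <module>
    return umr_maximum(a, axis, None, out, keepdims, initial, where)
ValueError: zero-size array to reduction operation maximum which has no identity
```

Mouth centre is (466,273) and the axis is (0.156,0.988), which agrees with the top view. Now a small lift and a carry to about 305 mm in front of the mouth.

>>> step_arm --deltas '[[[0, 0, 0.6, 0, 0, 0, 1], [0, 0, 0, 0, 0, 0, 1], [0.1, 1.2, 0, 0, 0, 0, 1], [0.1, 1.4, 0, 0, 0, 0, 1], [0.1, 1.4, 0, 0, 0, 0, 1], [0.15, 1.4, 0, 0, 0, 0, 1], [0.15, 1.4, 0, 0, 0, 0, 1], [0.15, 1.4, 0, 0, 0, 0, 1], [0, 0, 0, 0, 0, 0, 1], [0, 0, -0.25, 0, 0, -0.08, 1], [0, 0, -0.25, 0, 0, 0, 1], [0, 0, 0, 0, 0, 0, 1]]]'

```text
time: 6.12
tcp_pos: [413.6, -65.8, 217.6]
orientation: [[0.988, -0.103, 0.118], [-0.157, -0.634, 0.757], [-0.003, -0.766, -0.643]]
ft_force: [-0.6, -0.3, -2.3]
opening: 0.401
```

```bash
python3 - <<'E'
from h import *
s=get_state();print(s['time'],s['tcp_pos'],s['joints'].round(1),s['opening'],s['ft_force'].round(1),s['torque'].round(2))
e=wsnap('w4')
a=np.array([.156,.988,0]);z=np.array([0,0,1.])
def tcp(th):
    r=np.radians(th);ta=np.radians(50-th)
    g=a*(-20*np.cos(r)+184*np.sin(r))+z*(184*np.cos(r)+20*np.sin(r)+3*np.sin(r))
    return g-52*(a*np.sin(ta)-z*np.cos(ta))
th=np.concatenate([[0,3],np.linspace(8,88,17)]);P=np.array([tcp(x) for x in th])
for i in range(1,len(th)):print(th[i],((P[i]-P[i-1])/10).round(2))
print(P[-1]-P[0])
E
```

```text
6.125 [413.64615398 -65.78426783 217.64375059] [-39.   13.2 -28.8  78.9  41.5  48.1] 0.400603858739151 [-0.6 -0.3 -2.3] [-1.16  0.18  0.02]
3.0 [0.18 1.13 0.3 ]
8.0 [0.3  1.91 0.36]
13.0 [0.31 1.94 0.19]
18.0 [0.31 1.94 0.02]
23.0 [ 0.31  1.94 -0.15]
28.0 [ 0.3   1.91 -0.32]
33.0 [ 0.3   1.88 -0.49]
38.0 [ 0.29  1.83 -0.66]
43.0 [ 0.28  1.76 -0.82]
48.0 [ 0.27  1.68 -0.97]
53.0 [ 0.25  1.59 -1.11]
58.0 [ 0.23  1.49 -1.25]
63.0 [ 0.22  1.37 -1.38]
68.0 [ 0.2   1.25 -1.5 ]
73.0 [ 0.18  1.11 -1.61]
78.0 [ 0.15  0.97 -1.7 ]
83.0 [ 0.13  0.82 -1.78]
88.0 [ 0.1   0.66 -1.85]
[  42.90602628  271.73816644 -147.0409001 ]
```

View pics/w4.png

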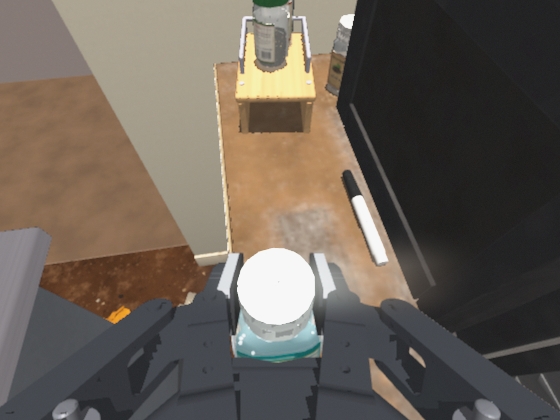

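Tipped here, the wrist camera would end up over the shelf edge. I'll back off 65 mm along the axis, where the cap would lie about 170 mm in front of the mouth, and tip there.

>>> step_arm --deltas '[[[0, 0, 0.4, 0, 0, 0, 1], [-0.2, -1.2, 0, 0, 0, 0, 1], [-0.2, -1.3, 0, 0, 0, 0, 1], [-0.2, -1.3, 0, 0, 0, 0, 1], [-0.2, -1.3, 0, 0, 0, 0, 1], [-0.2, -1.3, 0, 0, 0, 0, 1], [0, 0, 0, 0, 0, 0, 1], [0, 0, -0.4, 0, 0, 0, 1], [0, 0, 0, 0, 0, 0, 1]]]'

```text
time: 7.3
tcp_pos: [403.4, -128.8, 217.6]
orientation: [[0.988, -0.102, 0.117], [-0.156, -0.634, 0.757], [-0.003, -0.766, -0.642]]
ft_force: [-0.7, 0.6, -2.6]
opening: 0.4
```

>>> step_arm --deltas '[[[0.18, 1.13, 0.3, -0.296, 0.047, 0, 1], [0.3, 1.9, 0.36, -0.494, 0.078, 0, 1], [0.3, 1.94, 0.19, -0.494, 0.078, 0, 1], [0.3, 1.94, 0.02, -0.494, 0.078, 0, 1], [0.3, 1.94, -0.15, -0.494, 0.078, 0, 1], [0.3, 1.91, -0.32, -0.494, 0.078, 0, 1], [0.3, 1.88, -0.49, -0.494, 0.078, 0, 1], [0.3, 1.83, -0.66, -0.494, 0.078, 0, 1], [0.28, 1.76, -0.82, -0.494, 0.078, 0, 1], [0, 0, 0, 0, 0, 0, 1]]]'

```text
time: 8.55
tcp_pos: [427.6, 35.3, 201.5]
orientation: [[0.988, -0.152, 0.014], [-0.153, -0.981, 0.123], [-0.005, -0.124, -0.992]]
ft_force: [0.2, 0.5, -3.5]
opening: 0.402
```

```bash
python3 - <<'E'
from h import *
s=get_state();print(s['time'],s['tcp_pos'],s['joints'].round(1),s['orientation'].round(3).tolist(),s['opening'],s['ft_force'].round(1),s['torque'].round(2))
snap('scene','s5')
i=cv2.imread('pics/s5.png')[150:350,180:450];cv2.imwrite('pics/c5.png',cv2.resize(i,None,fx=2.5,fy=2.5,interpolation=cv2.INTER_CUBIC))
E
```

```text
8.55 [427.62820033  35.28941948 201.50989314] [ -7.6   0.3 -33.1  56.8   7.1  91.2] [[0.988, -0.152, 0.014], [-0.153, -0.981, 0.123], [-0.005, -0.124, -0.992]] 0.401961773854192 [ 0.2  0.5 -3.5] [-0.02  0.04 -0.  ]
```

View pics/c5.png

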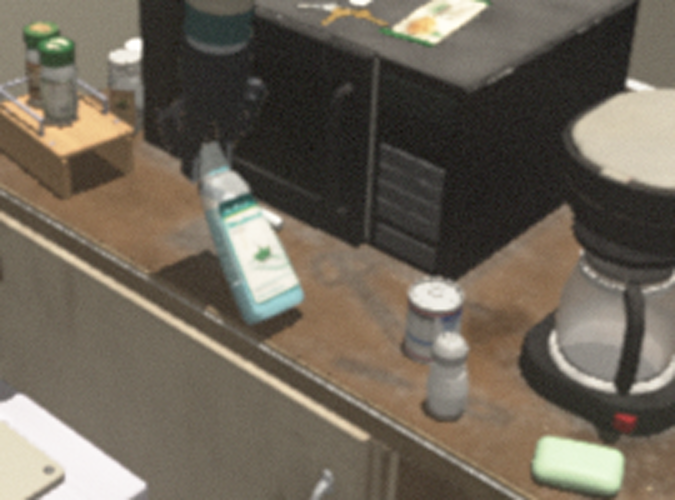

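The bottle leans about 43° towards the shelf, still in the grip with its base at the worktop; the bystanders haven't moved. I'll continue down.

>>> step_arm --deltas '[[[0.27, 1.68, -0.97, -0.494, 0.078, 0, 1], [0.25, 1.6, -1.11, -0.494, 0.078, 0, 1], [0.23, 1.5, -1.25, -0.494, 0.078, 0, 1], [0.22, 1.37, -1.38, -0.494, 0.078, 0, 1], [0.2, 1.25, -1.5, -0.494, 0.078, 0, 1], [0.18, 1.1, -1.6, -0.494, 0.078, 0, 1], [0.15, 0.97, -1.7, -0.494, 0.078, 0, 1], [0.13, 0.82, -1.78, -0.494, 0.078, 0, 1], [0.1, 0.66, -1.8, -0.494, 0.078, 0, 1], [0, 0, 0, 0, 0, 0, 1]]]'

```text
time: 9.85
tcp_pos: [446.5, 142.5, 69.4]
orientation: [[0.987, -0.123, -0.101], [-0.159, -0.779, -0.607], [-0.004, 0.615, -0.788]]
ft_force: [0.1, 0.2, -2.5]
opening: 0.399
```

```bash
python3 - <<'E'
from h import *
s=get_state();print(s['time'],s['tcp_pos'],s['joints'].round(1),s['opening'],s['ft_force'].round(1),s['torque'].round(2))
snap('scene','s6')
i=cv2.imread('pics/s6.png')[150:350,180:450];cv2.imwrite('pics/c6.png',cv2.resize(i,None,fx=2.5,fy=2.5,interpolation=cv2.INTER_CUBIC))
E
```

```text
9.85 [446.47556147 142.49331637  69.41875221] [ 23.6  28.7 -22.8  61.5 -31.  129.2] 0.39887514442717903 [ 0.1  0.2 -2.5] [ 1.26 -0.25  0.01]
```

View pics/c6.png

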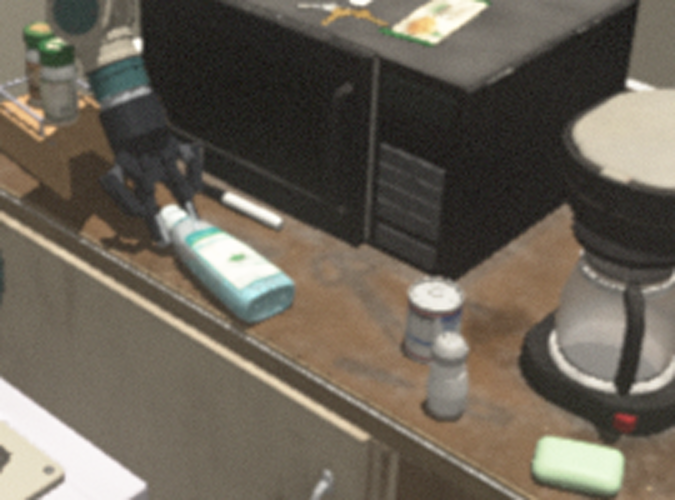

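The bottle lies on its broad side, cap towards the mouth. Release, lift straight up, then stand the tool upright.

>>> step_arm --deltas '[[[0, 0, -0.4, 0, 0, 0, 1], [0, 0, 0, 0, 0, 0, 1], [0, 0, 0, 0, 0, 0, -0.1], [0, 0, 0, 0, 0, 0, -0.4], [0, 0, 0, 0, 0, 0, -0.7], [0, 0, 0, 0, 0, 0, -0.7], [0, 0, 2, 0, 0, 0, -0.7], [0, 0, 3, 0, 0, 0, -0.7], [0, 0, 3, 0, 0, 0, -0.7], [0, -1, 3, 0.9, -0.14, 0, -1], [0, -2, 3, 0.95, -0.15, 0, -1], [0, -3, 2, 0.95, -0.15, 0, -1]]]'

```text
time: 11.4
tcp_pos: [447.5, 82.5, 229.4]
orientation: [[0.988, -0.153, -0.022], [-0.155, -0.975, -0.161], [0.003, 0.162, -0.987]]
ft_force: [0.6, -0.4, -0.1]
opening: 0.999
```

>>> step_arm --deltas '[[[0, -2, 1, 0.95, -0.15, 0, -1], [-0.3, -2, 0, 0, 0, -1, -1], [-0.3, -2, 0, 0, 0, -1, -1], [-0.3, -2, 0, 0, 0, -1, -1], [-0.3, -2, 0, 0, 0, -1, -1], [-0.3, -2, 0, 0, 0, -1, -1], [-0.3, -2, 0, 0, 0, -1, -1], [0, 0, 0, 0, 0, -1, -1], [0, 0, 0, 0, 0, -1, -1], [0, 0, 0, 0, 0, -1, -1], [0, 0, 0, 0, 0, 0, -1]]]'

```text
time: 12.78
tcp_pos: [428.3, -57.6, 237.2]
orientation: [[-0.156, -0.988, -0.001], [-0.988, 0.156, 0.002], [-0.001, 0.002, -1.0]]
ft_force: [-0.1, 0.4, -0.9]
opening: 1.001
```

```bash
python3 - <<'E'
from h import *
s=get_state();print(s['time'],s['tcp_pos'],s['joints'].round(1),s['orientation'].round(3).tolist(),s['opening'],s['ft_force'].round(1))
E
```

```text
12.775 [428.27854041 -57.60237378 237.18151122] [-1.630e+01 -1.100e+00 -2.940e+01  6.180e+01  1.000e-01  1.727e+02] [[-0.156, -0.988, -0.001], [-0.988, 0.156, 0.002], [-0.001, 0.002, -1.0]] 1.0014939497712956 [-0.1  0.4 -0.9]
```

That was the wrong way round for joint 6 (range), so I'll turn +270° instead.

>>> step_arm --deltas '[[[0, 0, 0, 0, 0, 1, -1], [0, 0, 0, 0, 0, 1, -1], [0, 0, 0, 0, 0, 1, -1], [0, 0, 0, 0, 0, 1, -1], [0, 0, 0, 0, 0, 1, -1], [0, 0, 0, 0, 0, 1, -1], [0, 0, 0, 0, 0, 1, -1], [0, 0, 0, 0, 0, 1, -1], [0, 0, 0, 0, 0, 1, -1], [0, 0, 0, 0, 0, 1, -1], [0, 0, 0, 0, 0, 1, -1], [0, 0, 0, 0, 0, 1, -1]]]'

```text
time: 14.28
tcp_pos: [428.4, -57.6, 237.2]
orientation: [[0.931, 0.366, -0.002], [0.366, -0.931, -0.002], [-0.002, 0.001, -1.0]]
ft_force: [0.8, -0.5, -0.9]
opening: 1.001
```

>>> step_arm --deltas '[[[0, 0, 0, 0, 0, 1, -1], [0, 0, 0, 0, 0, 1, -1], [0, 0, 0, 0, 0, 1, -1], [0, 0, 0, 0, 0, 1, -1], [0, 0, 0, 0, 0, 1, -1], [0, 0, 0, 0, 0, 1, -1], [0, 0, 0, 0, 0, 1, -1], [0, 0, 0, 0, 0, 1, -1], [0, 0, 0, 0, 0, 1, -1], [0, 0, 0, 0, 0, 1, -1], [0, 0, 0, 0, 0, 1, -1], [0, 0, 0, 0, 0, 1, -1]]]'

```text
time: 15.78
tcp_pos: [428.4, -57.6, 237.2]
orientation: [[-0.782, 0.623, 0.002], [0.623, 0.782, -0.0], [-0.001, 0.001, -1.0]]
ft_force: [0.3, 0.0, 0.1]
opening: 0.999
```

>>> step_arm --deltas '[[[-0.4, -1, 0, 0, 0, 1, -1], [-0.4, -1, 0, 0, 0, 1, -1], [-0.4, -1, 0, 0, 0, 1, -1], [0, 0, 0, 0, 0, 0, -1], [0, 0, 0, 0, 0, 0, -1]]]'

```text
time: 16.4
tcp_pos: [416.6, -87.5, 237.3]
orientation: [[-0.987, 0.159, 0.002], [0.159, 0.987, 0.001], [-0.002, 0.001, -1.0]]
ft_force: [0.4, 0.6, -0.1]
opening: 1.0
```

```bash
python3 - <<'E'
from h import *
s=get_state();print(s['time'],s['tcp_pos'],s['joints'].round(1),s['orientation'].round(3).tolist(),s['opening'],s['ft_force'].round(1))
wsnap('w7')
E
```

```text
16.4 [416.58386237 -87.46250225 237.26192189] [-2.060e+01 -1.900e+00 -3.020e+01  6.160e+01  1.000e-01 -1.015e+02] [[-0.987, 0.159, 0.002], [0.159, 0.987, 0.001], [-0.002, 0.001, -1.0]] 1.000362866054374 [ 0.4  0.6 -0.1]
```

View pics/w7.png

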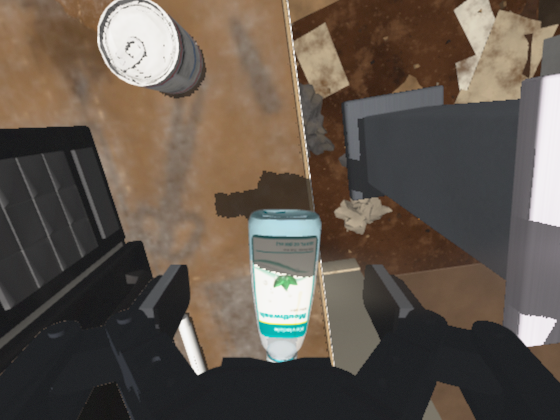

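The lying bottle's base is at (285,214) and its neck at (283,348); the tin is upright at top left. Next, its line in world coordinates.

```bash
python3 - <<'E'
from h import *
e=np.load('pics/w7.npz')
P=[cast(e,u,v,22) for u,v in [(249.5,230),(320.5,230),(257,300),(313,300),(269.5,352),(298.5,352)]]
for p in P:print(p.round(1))
m=[(P[i]+P[i+1])/2 for i in(0,2,4)];d=m[2]-m[0];print([x.round(1) for x in m],np.degrees(np.arctan2(d[0],d[1])))
for v in(209,214,220):print(v,cast(e,285,v,22)[:2].round(1))
E
```

```text
[448.2 -59.6  22. ]
[377.1 -48.2  22. ]
[455.2  22.4  22. ]
[394.6  32.1  22. ]
[453.2  93.7  22. ]
[419.8  99.   22. ]
[array([412.7, -53.9,  22. ]), array([424.9,  27.2,  22. ]), array([436.5,  96.3,  22. ])] 9.01484192811017
209 [409.3 -75.9]
214 [410.1 -70.8]
220 [411.  -64.5]
```

The bottle is on the shelf's axis (9.0°, base at (410,-71)). Descend and grip across it near the base.

>>> step_arm --deltas '[[[-0.1, 1.2, 0, 0, 0, 0, -1], [-0.1, 1.2, 0, 0, 0, 0, -1], [-0.1, 1.25, 0, 0, 0, 0, -1], [0, 0, -3, 0, 0, 0, -1], [0, 0, -4, 0, 0, 0, -1], [0, 0, -4, 0, 0, 0, -1], [0, 0, -2.2, 0, 0, 0, -1], [0, 0, -1.5, 0, 0, 0, -1], [0, 0, -1.5, 0, 0, 0, -1], [0, 0, 0, 0, 0, 0, -1]]]'

```text
time: 17.7
tcp_pos: [412.5, -50.2, 74.4]
orientation: [[-0.988, 0.157, -0.001], [0.157, 0.988, 0.002], [0.001, 0.001, -1.0]]
ft_force: [-0.0, -0.1, 0.6]
opening: 1.001
```

>>> step_arm --deltas '[[[0, 0, 0, 0, 0, 0, 1], [0, 0, 0, 0, 0, 0, 1], [0, 0, 0, 0, 0, 0, 1], [0, 0, 0, 0, 0, 0, 1]]]' --force 25

```text
time: 18.2
tcp_pos: [414.1, -51.0, 76.0]
orientation: [[-0.988, 0.157, 0.003], [0.157, 0.988, 0.002], [-0.003, 0.002, -1.0]]
ft_force: [-0.4, 2.9, 6.5]
opening: 0.813
```

>>> step_arm --deltas '[[[0.1, 0.7, 0.1, 0, 0, 0, 1], [0.25, 1.5, 0, 0, 0, 0, 1], [0.25, 1.5, 0, 0, 0, 0, 1], [0.25, 1.5, 0, 0, 0, 0, 1], [0.25, 1.5, 0, 0, 0, 0, 1], [0.25, 1.5, 0, 0, 0, 0, 1], [0.25, 1.5, 0, 0, 0, 0, 1], [0.25, 1.5, 0, 0, 0, 0, 1], [0.25, 1.5, 0, 0, 0, 0, 1], [0, 0, 0, 0, 0, 0, 1]]]'

```text
time: 19.45
tcp_pos: [434.8, 77.2, 76.2]
orientation: [[-0.988, 0.156, 0.002], [0.156, 0.988, 0.002], [-0.002, 0.003, -1.0]]
ft_force: [0.1, 0.0, -0.9]
opening: 0.818
```

```bash
python3 - <<'E'
from h import *
s=get_state();print(s['time'],s['tcp_pos'],s['joints'].round(1),s['opening'],s['ft_force'].round(1))
d=snap('top','t8');i=d['img'][185:255,130:330]
c=snap('scene','s8')['img'][150:350,180:450]
o=np.zeros((590,800,3),np.uint8);o[:280]=cv2.resize(i,(800,280),interpolation=cv2.INTER_CUBIC);o[290:590,:405]=cv2.resize(c,(405,300),interpolation=cv2.INTER_CUBIC)
cv2.imwrite('pics/c8.png',o)
E
```

```text
19.45 [434.762016    77.21218639  76.2179161 ] [  1.6  11.9 -38.6  39.4   0.1 -79.4] 0.8176289397575275 [ 0.1  0.  -0.9]
```

View pics/c8.png

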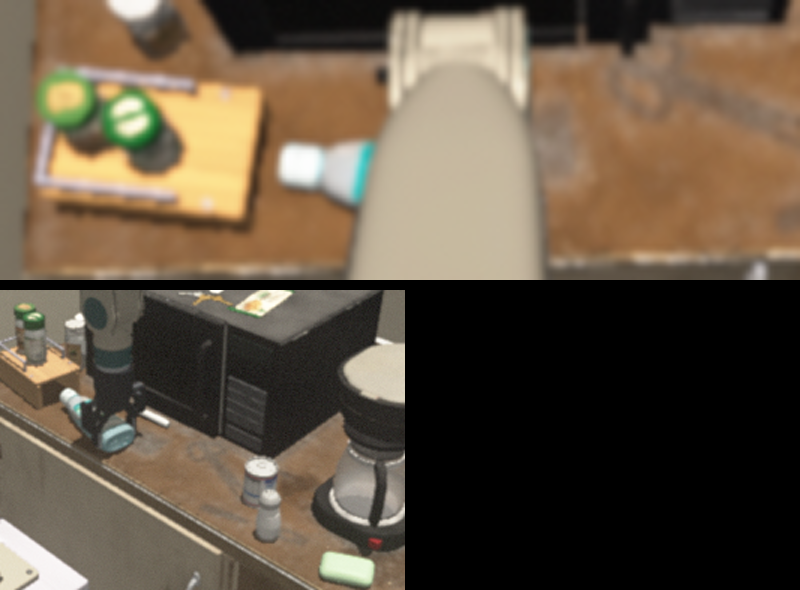

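The cap at (298,165) points at the mouth and the bystanders are in place. That was my 12th picture, so from here I'll check by numbers only.

```bash
python3 - <<'E'
from h import *
d=np.load('pics/t8.npz');h=cv2.cvtColor(d['img'],cv2.COLOR_BGR2HSV)
m=cv2.inRange(h,(0,0,170),(180,70,255));m[:,:196]=0;m[:,214:]=0;m[:215]=0;m[236:]=0
v,u=np.nonzero(m);print(u.min(),u.max(),v.min(),v.max())
a=np.array([.156,.988]);n=np.array([.988,-.156])
for x in range(u.min(),u.max()+1,3):
    p=cast(d,x,v[u==x].mean(),22)[:2];q=p-[466,273];print(x,p.round(1),'along',(q@a).round(1),'lat',(q@n).round(1))
E
```

```text
199 213 221 232
199 [461.8 260.7] along -12.8 lat -2.2
202 [466.8 250.6] along -22.1 lat 4.3
205 [466.5 240.3] along -32.3 lat 5.6
208 [466.2 230. ] along -42.4 lat 6.9
211 [464.1 219.7] along -52.9 lat 6.5
```

>>> step_arm --deltas '[[[0.2, 1.2, 0, 0, 0, 0, 1], [0.24, 1.5, 0, 0, 0, 0, 1], [0.24, 1.5, 0, 0, 0, 0, 1], [0.24, 1.5, 0, 0, 0, 0, 1], [0.24, 1.5, 0, 0, 0, 0, 1], [0.24, 1.5, 0, 0, 0, 0, 1], [0.24, 1.5, 0, 0, 0, 0, 1], [0, 0, 0, 0, 0, 0, 1]]]'

```text
time: 20.55
tcp_pos: [451.4, 179.3, 76.3]
orientation: [[-0.988, 0.156, 0.002], [0.156, 0.988, 0.002], [-0.002, 0.002, -1.0]]
ft_force: [-0.1, 0.1, -1.4]
opening: 0.818
```

>>> step_arm --deltas '[[[0.16, 1, 0, 0, 0, 0, 1], [0.16, 1, 0, 0, 0, 0, 1], [0.16, 1, 0, 0, 0, 0, 1], [0.16, 1, 0, 0, 0, 0, 1], [0, 0, 0, 0, 0, 0, 1]]]'

```text
time: 21.18
tcp_pos: [457.7, 219.0, 76.3]
orientation: [[-0.988, 0.156, 0.002], [0.156, 0.988, 0.002], [-0.002, 0.002, -1.0]]
ft_force: [-0.4, 0.8, -2.0]
opening: 0.82
```

Cap is about 38 mm from the back. Release, step behind the base and push the rest with half-open fingers.

>>> step_arm --deltas '[[[0, 0, 0, 0, 0, 0, -1], [0, 0, 0, 0, 0, 0, -1], [0, 0, 0, 0, 0, 0, -1], [0, 0, 2, 0, 0, 0, -1], [0, 0, 3, 0, 0, 0, -1], [-0.24, -1.5, 0.5, 0, 0, 0, -0.5], [-0.24, -1.5, 0, 0, 0, 0, 0], [-0.24, -1.5, 0, 0, 0, 0, 0], [0, 0, -2, 0, 0, 0, 0], [0, 0, -2, 0, 0, 0, 0], [0, 0, -1, 0, 0, 0, 0], [0, 0, 0, 0, 0, 0, 0]]]'

```text
time: 22.68
tcp_pos: [449.0, 172.1, 80.1]
orientation: [[-0.987, 0.158, -0.001], [0.158, 0.987, 0.0], [0.001, -0.0, -1.0]]
ft_force: [-0.5, 1.1, 0.4]
opening: 0.497
```

>>> step_arm --deltas '[[[0.08, 0.5, 0, 0, 0, 0, 0], [0.08, 0.5, 0, 0, 0, 0, 0], [0.08, 0.5, 0, 0, 0, 0, 0], [0.08, 0.5, 0, 0, 0, 0, 0], [0.08, 0.5, 0, 0, 0, 0, 0], [0.08, 0.5, 0, 0, 0, 0, 0], [0.08, 0.5, 0, 0, 0, 0, 0], [0, 0, 0, 0, 0, 0, 0]]]'

```text
time: 23.68
tcp_pos: [455.8, 208.6, 81.2]
orientation: [[-0.988, 0.157, 0.002], [0.157, 0.988, 0.002], [-0.001, 0.003, -1.0]]
ft_force: [0.0, -1.6, 1.2]
opening: 0.499
```

>>> step_arm --deltas '[[[0.06, 0.4, 0, 0, 0, 0, 0], [0.06, 0.4, 0, 0, 0, 0, 0], [0.06, 0.4, 0, 0, 0, 0, 0], [0, 0, 0, 0, 0, 0, 0]]]'

```text
time: 24.18
tcp_pos: [457.6, 220.5, 81.2]
orientation: [[-0.988, 0.157, 0.002], [0.157, 0.988, 0.002], [-0.001, 0.002, -1.0]]
ft_force: [0.5, -0.6, 0.2]
opening: 0.5
```

>>> step_arm --deltas '[[[0.03, 0.2, 0, 0, 0, 0, 0], [0.03, 0.2, 0, 0, 0, 0, 0], [0, 0, 0, 0, 0, 0, 0]]]'

```text
time: 24.55
tcp_pos: [458.2, 224.1, 81.3]
orientation: [[-0.988, 0.157, 0.002], [0.157, 0.988, 0.001], [-0.001, 0.002, -1.0]]
ft_force: [-0.2, -2.6, 0.2]
opening: 0.503
```

Keep advancing in 2 mm steps until the force rises.

>>> step_arm --deltas '[[[0.03, 0.2, 0, 0, 0, 0, 0], [0, 0, 0, 0, 0, 0, 0]]]'

```text
time: 24.8
tcp_pos: [458.2, 225.1, 81.2]
orientation: [[-0.987, 0.158, 0.001], [0.158, 0.987, -0.002], [-0.002, -0.002, -1.0]]
ft_force: [-0.8, -4.8, 2.3]
opening: 0.496
```

>>> step_arm --deltas '[[[0.03, 0.2, 0, 0, 0, 0, 0], [0, 0, 0, 0, 0, 0, 0]]]'

```text
time: 25.05
tcp_pos: [458.2, 225.4, 81.3]
orientation: [[-0.987, 0.159, 0.001], [0.159, 0.987, -0.007], [-0.002, -0.006, -1.0]]
ft_force: [-0.7, -11.7, 4.9]
opening: 0.494
```

>>> step_arm --deltas '[[[0.03, 0.2, 0, 0, 0, 0, 0], [0, 0, 0, 0, 0, 0, 0]]]'

```text
time: 25.3
tcp_pos: [458.2, 225.7, 81.3]
orientation: [[-0.987, 0.16, 0.001], [0.16, 0.987, -0.011], [-0.003, -0.011, -1.0]]
ft_force: [-1.1, -17.2, 8.2]
opening: 0.503
```

The force rose to 17 N with TCP 48 mm in front of the mouth, exactly where the cap should meet the back. Back off and check by numbers.

>>> step_arm --deltas '[[[-0.1, -0.8, 0, 0, 0, 0, 0], [-0.3, -2, 0, 0, 0, 0, 0], [-0.3, -2, 1, 0, 0, 0, 0], [-0.3, -3, 3, 0, 0, 0, 0], [-0.3, -3, 4, 0, 0, 0, 0], [-0.3, -3, 4, 0, 0, 0, 0], [0, -3, 4, 0, 0, 0, 0], [0, 0, 0, 0, 0, 0, 0], [0, 0, 0, 0, 0, 0, 0]]]'

```text
time: 26.42
tcp_pos: [442.6, 61.6, 240.9]
orientation: [[-0.987, 0.158, 0.001], [0.158, 0.987, 0.002], [-0.001, 0.002, -1.0]]
ft_force: [-1.1, -0.1, -0.6]
opening: 0.499
```

```bash
python3 - <<'E'
from h import *
s=get_state();print(s['time'],s['tcp_pos'],s['ft_force'].round(1))
e=wsnap('w9');h=cv2.cvtColor(e['img'],cv2.COLOR_BGR2HSV);m=cv2.inRange(h,(80,50,40),(110,255,255))
n,l,st,c=cv2.connectedComponentsWithStats(m)
a=np.array([.156,.988]);b=np.array([.988,-.156])
for i in range(1,n):
    if st[i,4]>150:
        v,u=np.nonzero(l==i);P=np.array([cast(e,x,y,22)[:2] for x,y in zip(u,v)])-[466,273]
        print(st[i],'along',(P@a).min().round(1),(P@a).max().round(1),'lat',np.percentile(P@b,[0,50,100]).round(1))
t0=np.load('pics/t0.npz')['img'];d=snap('top','t9')['img'];s0=np.load('pics/s0.npz')['img'];d2=snap('scene','s9')['img']
def diff(A,B,box):
    x,y,w,k=box;return np.abs(A[y:y+k,x:x+w].astype(int)-B[y:y+k,x:x+w]).mean().round(1)
for n,bx in dict(jars=(138,202,35,30),marker=(222,197,45,12),tin=(333,203,20,20),salt=(354,224,16,16),soap=(390,220,26,22)).items():print('top',n,diff(t0,d,bx))
for n,bx in dict(tin=(340,262,26,30),salt=(350,282,20,38),soap=(392,322,40,26),marker=(256,222,28,20)).items():print('scene',n,diff(s0,d2,bx))
E
```

```text
26.425 [442.5626636   61.63275742 240.86577121] [-1.1 -0.1 -0.6]
[ 256  331   60   24 1062] along -54.0 -21.4 lat [-36.2  -0.6  33.6]
top jars 2.1
top marker 63.1
top tin 1.8
top salt 2.0
top soap 1.9
scene tin 12.2
scene salt 12.2
scene soap 13.1
scene marker 10.5
```

Base is about 38 mm out of the mouth and centred. The scene differences may be shadow or exposure, so I'll check for shifts by correlation before handing in.

```bash
python3 - <<'E'
from h import *
A=cv2.imread('pics/s0.png',0);B=cv2.imread('pics/s9.png',0);T0=cv2.imread('pics/t0.png',0);T9=cv2.imread('pics/t9.png',0)
def mt(n,A,B,b):
    x,y,w,k=b;r=cv2.matchTemplate(B[y-8:y+k+8,x-8:x+w+8],A[y:y+k,x:x+w],cv2.TM_CCOEFF_NORMED);_,v,_,p=cv2.minMaxLoc(r);print(n,'shift px',p[0]-8,p[1]-8,'corr',round(v,2))
for n,b in dict(tin=(340,262,26,30),salt=(350,282,20,38),soap=(392,322,40,26),marker=(256,222,30,20)).items():mt('scene '+n,A,B,b)
for n,b in dict(jars=(138,202,35,30),tin=(333,203,20,20),salt=(354,224,16,16),soap=(390,220,26,22)).items():mt('top '+n,T0,T9,b)
E
```

```text
scene tin shift px 0 0 corr 1.0
scene salt shift px 0 0 corr 0.99
scene soap shift px 0 0 corr 0.96
scene marker shift px 0 0 corr 1.0
top jars shift px 0 0 corr 1.0
top tin shift px 0 0 corr 1.0
top salt shift px 0 0 corr 1.0
top soap shift px 0 0 corr 1.0
```

```bash
python3 -c "
from cell import *
print(hand_in())"
```

```text
the job is handed in; nothing more can be done
None
```

The bottle is lying in the bay, cap first against the back, and the job is handed in at about 26 s of the 61 s. The hand-in gives no verdict.

**What I did:**
- **Tip:** I gripped the bottle by the cap and carried it a few millimetres up. I laid it on its broad side on the shelf's axis, with the cap about 150 mm in front of the opening.
- **Push:** I gripped it across the base and slid it most of the way in. I finished by pushing the base until the cap met the back, where the force rose to about 17 N.
- **Detours:** My first tipping spot would have put the wrist camera over the shelf edge, so I moved back 65 mm. I also turned the gripper the wrong way once. Neither touched anything.

**Last checks:**
- **Bottle:** The base stands about 38 mm out of the opening (37 mm expected) and is centred to about 1 mm. The distance from the cap to the back comes from this, because the cap itself is hidden under the shelf.
- **Bystanders:** The tin, shaker, jars, soap and marker show no shift at pixel level.
- **Failed or weak checks:** The arm hid the marker in the top view, so only the scene view confirms it. Raw brightness in the scene view differed from the start, but matching found no movement. I had used all 12 pictures, so the final state was checked by numbers only.

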